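Turn the oatcake on the caravan griddle

TASK

Two oatcakes lie on the griddle plate. Take the blue-handled spatula from its rest, use it to turn over the oatcake that still shows its pale side, so that it lies flat on the griddle with the browned side up, and then lay the spatula back on its rest the way it was. Keep the oatcake low over the griddle, never touch an oatcake with the gripper, and leave the browned oatcake, the egg ring and the other things where they are.

Things in the scene. Friction and masses are not known exactly. Their poses are not given: they have to be found in the camera images.
- pale_oatcake: The oatcake to turn: stiff flat disc 80 mm across, 12 mm thick, edges bevelled 4 mm, about 55 g; cream face up, brown face down at the start. Origin at its centre; z points out of the cream face. It lies on the left or right half of the griddle. Friction about 0.6: a blade pushed at it slides it along until something (the back rim) stops it, then goes under it.
- done_oatcake: The oatcake already turned, same size, brown face up; stays. Origin at its centre. It lies on the other half of the griddle.
- griddle: Black iron griddle plate, fixed, level, 200 (its x) x 380 mm (y). Origin at the centre of its underside, +x end away from the robot. Cooking face at z = 12 mm, 40 mm above the worktop. Far rim: inner face x = +88 mm, 12 mm thick, 16 mm above the face. Side rims: inner faces y = +-184 mm, 8 mm above the face. The -x edge (x = -100 mm) is open and flat. Loop handles stick out 30 mm at both y sides.
- griddle_top (a point): Centre of the griddle's cooking face; axes as the griddle's. The steel hob under the griddle is fixed, 360 x 500 mm, nowhere higher than 28 mm above the worktop.
- rest: Blue ceramic spatula rest, fixed, left or right of the griddle. Origin on the worktop, z up: base plate x = -70 to +110 mm, 100 mm wide, 6 mm thick; at x = -31 mm a 12 mm thick saddle, seat 18 mm up, between cheeks 30 mm apart and 35 mm high. The spatula lies on it pointing along +x, blade flat on the plate with its middle near x = +55 mm, neck in the saddle.
- spatula: Spatula, 130 g: flat steel blade 90 (x) x 76 (y) x 2 mm, a round neck 9 mm thick and a round blue handle 22 mm thick rising rearwards at 25 degrees from the blade's rear edge. Origin under the middle of the blade; x to the blade's tip (x = +45 mm), z up. Balance point near the rear part of the blade. Being round, the handle can be gripped at any roll about its axis.
- spatula_grip (a point): Good point to grip, on the axis of the handle: (-131.1, 0, 45.1) mm in the spatula's frame; axes as the spatula's. The line of neck and handle runs from (-45, 0, 5) mm in the direction (-0.906, 0, 0.423); the handle covers 57 to 166 mm along it, this point is at 95 mm.
- bowl: Bystander: white bowl, 110 mm across the rim, 50 mm high, origin at the centre of its underside.
- mug: Bystander: red mug, 80 mm across, 90 mm high, its handle on its own +y side, origin at the centre of its underside.
- scourer: Bystander: green scourer, 90 x 60 x 28 mm, origin at the centre of its underside.
- jar: Bystander: amber jar with yellow lid, 66 mm across, 90 mm high, origin at the centre of its underside.
- tin: Bystander: tin with an orange band, 72 mm across, 100 mm high, origin at the centre of its underside.
- soap: Bystander: yellow washing-up bottle with a green cap, 60 mm across, 190 mm high, origin at the centre of its underside.
- egg_ring: Bystander: steel egg ring lying on the open front part of the griddle between the oatcakes, 60 mm across, 14 mm high, origin at the centre of its underside.
- salt: Bystander: white salt shaker, 40 mm across, 64 mm high, origin at the centre of its underside.
Not all that is in view belongs to the job. Leave any pink or turquoise look-alike of the pale_oatcake alone.

How it is judged:
On the way, in this order (a step that is already met when the one before it is completed fails the run):
1. the spatula is held in the gripper, off its rest (contact force between spatula and the fingers above 1 N and contact force between spatula and rest below 0.01 N and height (world z) of spatula above 0.03 m), for 0.2 s.
2. the pale oatcake is tipped up on the held spatula (contact force between spatula and the fingers above 1 N and contact force between pale_oatcake and spatula above 0.02 N and angle between pale_oatcake's own z axis and vertical between 0.5 and 2 rad), for 0.05 s.
3. the oatcake lies turned over, flat on the griddle, browned side up (angle between pale_oatcake's own z axis and vertical above 3.04 rad and x of pale_oatcake in the frame of griddle_top between -0.085 and 0.088 m and y of pale_oatcake in the frame of griddle_top between -0.184 and 0.184 m and z of pale_oatcake in the frame of griddle_top between 0.002 and 0.01 m and contact force between pale_oatcake and spatula below 0.01 N), for 0.2 s.
At the end, for the whole second after the job is handed in: The oatcake that was pale side up lies at rest, browned side up and flat (0.1 rad), on the griddle inside its rims; the spatula lies released and still on its rest, blade flat (0.12 rad), pointing as before (0.3 rad), within 30 mm lengthwise and 25 mm sideways of its place (angle between pale_oatcake's own z axis and vertical above 3.04 rad and x of pale_oatcake in the frame of griddle_top between -0.085 and 0.088 m and y of pale_oatcake in the frame of griddle_top between -0.184 and 0.184 m and z of pale_oatcake in the frame of griddle_top between 0.002 and 0.01 m and x of spatula in the frame of rest between 0.025 and 0.085 m and y of spatula in the frame of rest between -0.025 and 0.025 m and z of spatula in the frame of rest between 0.002 and 0.012 m and angle between spatula's own z axis and vertical below 0.12 rad and angle between the x axis of spatula and the x axis of rest, either way round below 0.3 rad and linear speed of each of pale_oatcake, spatula below 0.02 m/s and contact force between spatula and the fingers below 0.01 N); the robot touches nothing.
It fails at once if the gripper or arm touches an oatcake (contact force between any of the fingers, the arm and pale_oatcake above 0.3 N or contact force between any of the fingers, the arm and done_oatcake above 0.3 N).
It fails at once if the oatcake is raised more than 120 mm above the griddle (its centre) (height (world z) of pale_oatcake above 0.16 m).
It fails at once if the oatcake leaves the griddle (height (world z) of pale_oatcake below 0.034 m).
It fails at once if the browned oatcake is moved more than 25 mm or turned over (distance of done_oatcake from where it was at the start of the episode above 0.025 m or angle between done_oatcake's own z axis and vertical above 0.6 rad).
It fails at once if another thing is moved more than 25 mm or knocked over (distance of any of bowl, mug, scourer, jar, tin, soap, salt, egg_ring from where it was at the start of the episode above 0.025 m or angle between any of bowl, mug, scourer, jar, tin, soap, salt, egg_ring's own z axis and vertical above 0.5 rad).
It also fails if it takes over 58 s, if anything falls off the work surface, if the arm or the gripper's body presses on something with over 40 N, if the wrist force passes 120 N, or if a joint passes its speed limit or range.

ROBOT

A 6-joint arm with a two-finger parallel gripper is mounted at the origin on the work surface. World frame = base frame: x ahead of the robot, y to its left, z up, the work surface at z = 0. Lengths are in m, angles in rad, forces in N, time in s.
With the tool pointing down it reaches from about 0.275 to 0.875 m from the base axis. Payload 12.5 kg.
Tool frame: the origin (TCP) lies at the very end of the fingers, on their centre line; the grasp point (between the pads) lies 19 mm behind it; x points along the fingers, y is the direction in which the jaws open and shut, and the axes are right-handed (so a half turn about x gives the same grasp; the last joint's range is limited). The gripper opens to 85 mm and grips with 20 to 120 N. Pads are 22 mm wide; open, the fingers measure 114 mm over their backs; the gripper's body (76 mm by 85 mm) begins 54 mm behind the grasp point. The pads swing forward as they close: fully open they stand 13 mm farther back than shut.
Start: joints at [1.201, 0.351, 1.652, -0, 1.139, -0.085], TCP at [0.154, 0.528, 0.231] pointing down, gripper open.
Joint ranges: [-2.75, 2.75], [-0.79, 2.1], [0.01, 2.65], [-1.57, 4.71], [0.07, 3.14], [-2.87, 2.87]. Speed limits (rad/s): [2.22, 2.22, 2.79, 3.14, 3.14, 3.14].

INTERFACE

Orientations are given as a 3x3 rotation matrix whose columns are the frame's x, y, z axes.
In Python, from bench import manip gives the robot as it stands. Calls block until the motion is done:
- manip.move_ptp(position, orientation): joint-space move of the TCP to a pose.
- manip.move_l(position, attitude=None, max_speed=0.15): straight line of the TCP; attitude=None keeps the orientation; max_speed is the mean speed in m/s.
- manip.move_j(angles): joint-space move.
- manip.set_gripper(opening, effort=None): opening from 0.0 (shut) to 1.0 (fully open); effort is the grip in N (None keeps the last); returns when the fingers have stopped.
- manip.dwell(seconds).
- manip.inverse_kinematics(position, orientation): joint angles nearest the present ones, or None.
- manip.grab_frame(name): name is "scene" or "top"; returns (picture, depth): 384x512x3 uint8, red, green, blue; 384x512 float32, m along the optical axis (not along the pixel's ray), 0 where there is no reading.
- manip.get_calibration(name): a dict with "camera_matrix" (3x3 intrinsics, pixels), "R" (3x3) and "t" (3): a world point X has camera coordinates R X + t. Camera axes: x right, y down, z forward; pixel columns grow to the right and rows downward; lengths in m; the calibration is good to about 2 mm. A picture is of the moment at which its call begins. get_calibration takes no time and is no camera call.
A pose or a line that the arm cannot do raises manip.Unreachable and nothing moves.
- manip.sign_off(): hands the job in, once; it reports no verdict.
Trained networks look in the newest picture that a camera, given by its name, has taken for a name from the list of things; names that differ only in an ending like _2 or _b are one class to them, and where a whole thing is asked for, a point or a joint stands for the part that bears it (a point fixed in the world has none). Each returns a list of dicts, best first, with "confidence" (0 to 1); they miss things now and then, are a little off and sometimes report something else, mostly with a low value. They report only what shows in the picture. A call takes as long as a camera call. They do not tell look-alikes from the thing itself.
- manip.look_for(camera, name): "at" ([x, y, z] in m, in world coordinates, good to about 4 mm: the middle of the surface that is visible of it).
Readings, each from a call of its own:
- manip.current_time(): time.
- manip.current_qpos(): joint angles.
- manip.current_joint_vel(): joint speeds.
- manip.current_joint_torque(): joint torques, N m.
- manip.current_ee_pos(): TCP position.
- manip.current_tcp_rot(): TCP orientation.
- manip.current_force(): force on the tool from outside, world axes, zero at the start.
- manip.current_ft_torque(): the same for the moment, N m.
- manip.current_grip_width(): opening from 0.0 (shut) to 1.0 (fully open).
Only numpy, scipy, OpenCV 4.12 (cv2) and the standard library are available. Lean on these libraries where they do the work, as an engineer would, in place of code of your own. Each camera call takes 0.05 s, during which the arm holds its last target. There are 200 camera calls.

## Working session

There is one attempt and no reset: what is moved stays moved. The work goes in short steps, each a Python script; the robot and the scene stay as the last script left them, time stands still between calls to the robot, and variables do not carry over. Pictures are saved under pics/ and viewed, about 8 in all and at most 12, crops included, and the job is handed in when it is done.

```bash
ls; mkdir -p pics; python3 - <<'E'
from bench import manip
import cv2
for c in ("scene","top"):
    p,d=manip.grab_frame(c); cv2.imwrite(f"pics/{c}0.png",p[:,:,::-1])
    k=manip.get_calibration(c); print(c,k["camera_matrix"].round(1).tolist(),k["R"].round(3).tolist(),k["t"].round(3).tolist())
    for n in ["pale_oatcake","done_oatcake","griddle","rest","spatula","bowl","mug","scourer","jar","tin","soap","egg_ring","salt"]:
        print(n,[(round(q["confidence"],2),[round(float(v),3) for v in q["at"]]) for q in manip.look_for(c,n)][:3])
print(manip.current_time())
E
```

```text
pics
scene [[382.4, 0.0, 257.8], [0.0, 382.4, 189.2], [0.0, 0.0, 1.0]] [[0.652, 0.758, -0.002], [0.521, -0.45, -0.725], [-0.551, 0.472, -0.688]] [-0.368, -0.242, 1.285]
pale_oatcake [(0.95, [0.605, -0.107, 0.053]), (0.91, [0.332, -0.286, 0.012]), (0.82, [0.323, -0.17, 0.014])]
done_oatcake [(0.63, [0.662, 0.119, 0.051])]
griddle [(0.82, [0.611, -0.019, 0.038]), (0.46, [0.604, -0.106, 0.052]), (0.25, [0.516, -0.348, 0.011])]
rest [(0.66, [0.479, -0.364, 0.006])]
spatula [(0.62, [0.534, 0.351, 0.032]), (0.61, [0.522, -0.35, 0.01]), (0.4, [0.606, -0.109, 0.055])]
bowl [(0.61, [0.534, 0.351, 0.028]), (0.6, [0.809, -0.061, 0.086])]
mug [(0.66, [0.715, 0.324, 0.057]), (0.54, [0.48, -0.364, 0.007])]
scourer [(0.86, [0.743, -0.341, 0.028])]
jar [(0.61, [0.814, 0.088, 0.063])]
tin [(0.89, [0.81, -0.063, 0.083])]
soap [(0.82, [0.809, -0.165, 0.117])]
egg_ring [(0.61, [0.532, -0.007, 0.05])]
salt [(0.83, [0.379, 0.025, 0.044])]
top [[429.5, 0.0, 257.4], [0.0, 429.5, 188.8], [0.0, 0.0, 1.0]] [[0.007, -1.0, 0.001], [-0.986, -0.007, -0.165], [0.165, -0.0, -0.986]] [-0.018, 0.58, 1.263]
pale_oatcake [(0.87, [0.335, 0.284, 0.011]), (0.72, [0.598, -0.108, 0.049]), (0.71, [0.322, -0.277, 0.009])]
done_oatcake [(0.76, [0.66, 0.128, 0.05]), (0.62, [0.547, 0.341, 0.021])]
griddle [(0.7, [0.597, 0.009, 0.036])]
rest [(0.63, [0.475, -0.36, 0.006])]
spatula [(0.71, [0.517, -0.349, 0.011])]
bowl [(0.82, [0.546, 0.342, 0.021])]
mug [(0.64, [0.712, 0.347, 0.042]), (0.2, [0.591, 0.005, 0.041])]
scourer [(0.86, [0.735, -0.337, 0.027]), (0.5, [0.601, -0.108, 0.05])]
jar [(0.84, [0.791, 0.113, 0.088])]
tin [(0.9, [0.784, -0.04, 0.099])]
soap [(0.86, [0.785, -0.144, 0.124])]
egg_ring []
salt [(0.72, [0.784, -0.042, 0.102])]
1.4
```

View pics/top0.png

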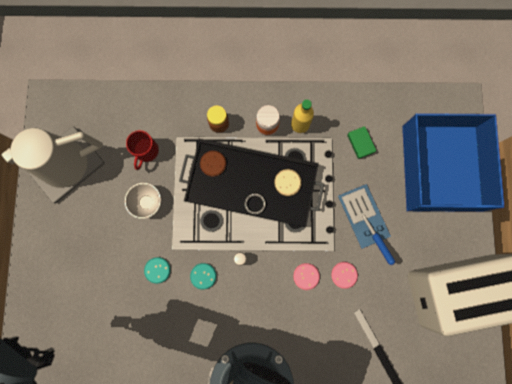

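View pics/scene0.png

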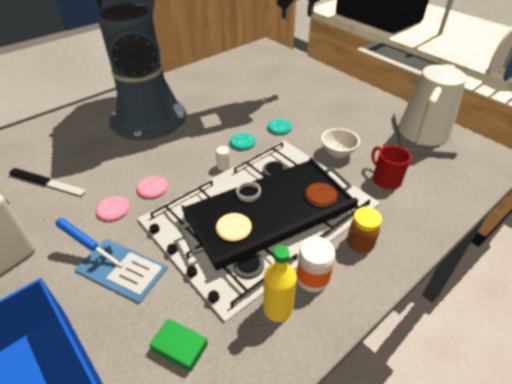

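```bash
cat > h.py <<'E'
from bench import manip
import numpy as np, cv2
from scipy.spatial.transform import Rotation as Ro
def cloud(c):
    p,d=manip.grab_frame(c); k=manip.get_calibration(c); K=k["camera_matrix"]
    v,u=np.mgrid[:384,:512]
    X=np.stack([(u-K[0,2])*d/K[0,0],(v-K[1,2])*d/K[1,1],d],-1)
    return p,cv2.cvtColor(p,cv2.COLOR_RGB2HSV),(X-k["t"])@k["R"],d>0
def rect(P):
    r=cv2.minAreaRect((P[:,:2]*1000).astype(np.float32)); return r
E
python3 - <<'E'
from h import *
for c in("top","scene"):
    p,h,W,ok=cloud(c); H,S,V=[h[...,i].astype(int) for i in range(3)]; x,y,z=np.moveaxis(W,-1,0)
    def rep(n,m):
        m=cv2.morphologyEx((m&ok).astype(np.uint8),cv2.MORPH_OPEN,np.ones((2,2)))>0
        if m.sum()<10: print(n,m.sum());return
        P=W[m]; print(c,n,m.sum(),P.mean(0).round(4),np.round(np.percentile(P[:,2],[5,50,95]),3),[np.round(q,1) for q in rect(P)])
    near=(x>.45)&(x<.75)&(abs(y)<.25)
    rep("griddle",near&(V<60)&(z>.033)&(z<.048))
    rep("rim",near&(z>.05)&(z<.065)&(V<70))
    rep("pale",near&(V>150)&(S>60)&(H<35)&(z>.042)&(z<.07))
    rep("done",near&(S>100)&((H<15)|(H>170))&(V>60)&(z>.04)&(z<.07)&(y>.05))
    rep("ring",near&(x<.58)&(S<60)&(V>90)&(z>.046)&(z<.07))
    R=(y<-.27)&(y>-.46)&(x>.33)&(x<.62)
    rep("plate",R&(H>95)&(H<125)&(S>60)&(z<.014)&(V<200))
    rep("handle",R&(H>95)&(H<130)&(S>120)&(z>.03))
    rep("blade",R&(S<60)&(V>120)&(z>.004)&(z<.03)&(x>.42))
    T=(y<-.4)&(z>.04)&(x<.5); 
    for a in(-.5,-.55,-.6): 
        m=ok&(abs(y-a)<.02)&(x<.5)&(x>.1); 
        if m.any(): print("toaster",a,z[m].max().round(3),x[m&(z>.05)].max(initial=0).round(3))
    print("toaster ymax",y[ok&(z>.08)&(x>.2)&(x<.5)&(y<-.3)].max(initial=-9))
    print("box ymax",y[ok&(z>.06)&(x>.5)&(x<.8)&(y<-.38)].max(initial=-9),z[ok&(x>.5)&(x<.8)&(y<-.42)&(y>-.6)].max())
p=p[180:320,30:250] if 0 else None
pt,_=manip.grab_frame("top"); cv2.imwrite("pics/c1.png",cv2.resize(pt[120:280,170:440,::-1],None,fx=2.9,fy=2.9,interpolation=cv2.INTER_CUBIC))
E
```

```text
top griddle 5840 [0.5885 0.0025 0.046 ] [0.037 0.041 0.046] [array([532.1,  14.1]), array([379.1, 318.7]), np.float64(78.5)]
top rim 430 [ 0.6829 -0.028   0.0621] [0.041 0.055 0.061] [array([614.3, -58.4]), array([407.4, 305.1]), np.float64(26.7)]
top pale 511 [ 0.5975 -0.1073  0.0549] [0.046 0.053 0.058] [array([507.5, -54.2]), array([ 77.1, 288.5]), np.float64(59.3)]
top done 526 [0.6549 0.1215 0.0543] [0.042 0.053 0.057] [array([531. ,  56.3]), array([361.1,  76.9]), np.float64(27.6)]
ring 8
top plate 726 [ 0.4737 -0.3603  0.0113] [0.002 0.007 0.012] [array([ 440.6, -204.9]), array([176.1, 412.2]), np.float64(22.7)]
top handle 231 [ 0.3992 -0.3878  0.0679] [0.047 0.07  0.088] [array([ 396.7, -397.1]), array([108. ,  42.7]), np.float64(30.0)]
top blade 710 [ 0.5309 -0.3328  0.015 ] [0.004 0.009 0.015] [array([ 482.7, -230.6]), array([117.3, 490.1]), np.float64(20.8)]
toaster -0.5 0.191 0.348
toaster -0.55 0.189 0.358
toaster -0.6 0.189 0.367
toaster ymax -0.3880045520732356
box ymax -0.4783198208385617 0.12790470799413126
scene griddle 6659 [ 0.6043 -0.0113  0.0412] [0.036 0.038 0.
[... 391 characters left out ...]
.6, 123. ]), array([79.7, 73.1]), np.float64(47.6)]
scene ring 180 [ 0.5482 -0.0402  0.0512] [0.04  0.049 0.052] [array([ 738.6, -273.4]), array([193.4, 721.1]), np.float64(48.9)]
scene plate 1344 [ 0.5035 -0.3635  0.0068] [0.001 0.004 0.007] [array([ 743.4, -352. ]), array([156.2, 664.7]), np.float64(88.7)]
scene handle 408 [ 0.4106 -0.3865  0.0642] [0.042 0.063 0.083] [array([ 720.3, -398.4]), array([ 50., 710.]), np.float64(87.8)]
scene blade 1383 [ 0.5376 -0.3324  0.0097] [0.004 0.006 0.015] [array([ 765. , -351.8]), array([109.7, 631.7]), np.float64(84.4)]
toaster -0.5 0.164 0.346
toaster -0.55 0.055 0.35
toaster ymax -0.39260359205203704
box ymax -0.4804721668516176 0.12122536922896017
```

View pics/c1.png

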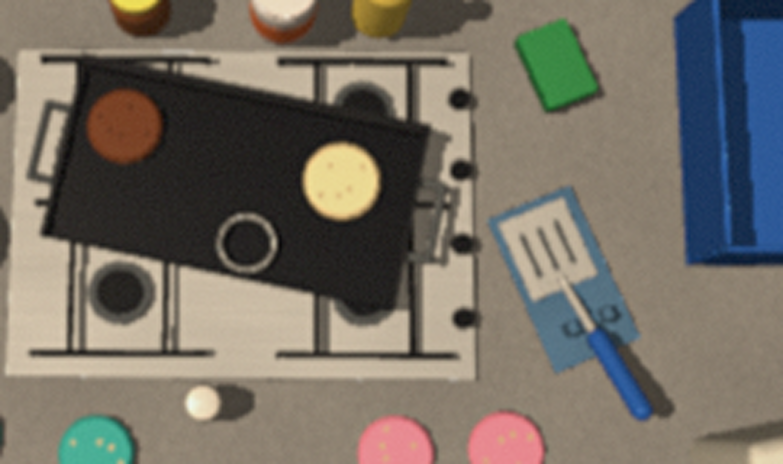

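```bash
cat >> h.py <<'E'
def onplane(c,uv,z):
    k=manip.get_calibration(c); K,R,t=k["camera_matrix"],k["R"],k["t"]
    uv=np.atleast_2d(np.asarray(uv,float)); r=np.c_[uv,np.ones(len(uv))]@np.linalg.inv(K).T@R
    o=-R.T@t; return (o+r*((z-o[2])/r[:,2])[:,None])
def big(m):
    n,l,s,_=cv2.connectedComponentsWithStats(m.astype(np.uint8)); return l==1+np.argmax(s[1:,4])
def box(c,m,z):
    v,u=np.nonzero(big(m)); P=onplane(c,np.c_[u,v],z); return P,rect(P)
E
python3 - <<'E'
from h import *
for c in("top","scene"):
    p,h,W,ok=cloud(c); H,S,V=[h[...,i].astype(int) for i in range(3)]; x,y,z=np.moveaxis(W,-1,0)
    G=(x>.4)&(x<.78)&(abs(y)<.28)
    L=(y<-.26)&(y>-.46)&(x>.33)&(x<.64)
    for n,m,zz in[("griddle",G&(V<48),.045),("pale",G&(V>150)&(S>70)&(H<35),.052),("done",G&(S>120)&((H<15)|(H>170))&(V>60)&(y>.05),.052),("blade",L&(S<70)&(V>125),.008),
      ("platebl",L&((H>90)&(H<125)&(S>60)|(S<70)&(V>125))&(z<.03),.006),("handle",L&(H>105)&(H<130)&(S>150)&(z>.03),.06)]:
        if m.sum()<20: print(n,m.sum());continue
        P,r=box(c,m,zz); print(c,n,len(P),P.mean(0).round(4)[:2],np.round(r[0],1),np.round(r[1],1),round(r[2],1))
        if n=="handle":
            Q=W[big(m)]; 
            for _ in range(3):
                d=np.linalg.svd(Q-Q.mean(0),full_matrices=False)[2][0]; e=Q-np.median(Q,0); res=np.linalg.norm(e-np.outer(e@d,d),axis=1); Q=Q[res<.013]
            print("  axis",len(Q),Q.mean(0).round(4),d.round(3))
u=lambda q:np.array(q)/2.9+[170,120]
print("griddle front",onplane("top",[u((45,235)),u((390,308))],.04).round(3).tolist())
print("griddle back",onplane("top",[u((80,60)),u((430,128))],.056).round(3).tolist())
print("rest",onplane("top",[u(q) for q in((490,218),(570,187),(637,337),(557,372))],.006).round(3).tolist())
print("blade",onplane("top",[u(q) for q in((500,228),(570,197),(597,270),(533,300))],.008).round(3).tolist())
print("ring",onplane("top",[u((247,243))],.054).round(3), "cheeks",onplane("top",[u((574,328)),u((610,314))],.035).round(3).tolist())
E
```

```text
top griddle 6303 [0.6003 0.0007] [612.3  -3. ] [398.4 267. ] 82.3
top pale 517 [ 0.6011 -0.1046] [ 601.1 -105.7] [74.4 76.5] 0.4
top done 530 [0.6586 0.1254] [658.7 126.1] [80.  78.5] 45.4
top blade 3808 [ 0.486  -0.3618] [ 485.7 -358.9] [307.9 200.5] 0.3
top platebl 5344 [ 0.4923 -0.3572] [ 485.9 -359.5] [308.4 200.8] 0.3
top handle 208 [ 0.4022 -0.387 ] [ 402.2 -387.4] [97.6 19.6] 30.7
  axis 208 [ 0.4021 -0.3843  0.0687] [-0.836 -0.354  0.42 ]
scene griddle 7535 [ 0.6133 -0.0251] [ 6.057e+02 -1.000e-01] [403.3 250.1] 86.0
scene pale 406 [0.6612 0.1228] [660.4 122.4] [64.3 65.5] 77.9
scene done 655 [0.6627 0.1199] [662.5 120.6] [78.8 86.4] 44.2
scene blade 7837 [ 0.5325 -0.3622] [ 492.8 -360.8] [197.7 309.3] 90.0
scene platebl 9827 [ 0.5165 -0.3655] [ 491.1 -360.6] [310.2 198.4] 0.0
scene handle 370 [ 0.4014 -0.3868] [ 399.8 -387.1] [134.5  18. ] 14.1
  axis 370 [ 0.4067 -0.387   0.0644] [ 0.832  0.351 -0.429]
griddle front [[0.542, 0.205, 0.04], [0.467, -0.157, 0.04]]
griddle back [[0.728, 0.172, 0.056], [0.656, -0.2, 0.056]]
rest [[0.568, -0.271, 0.006], [0.603, -0.359, 0.006], [0.441, -0.424, 0.006], [0.403, -0.338, 0.006]]
blade [[0.557, -0.281, 0.008], [0.592, -0.358, 0.008], [0.512, -0.384, 0.008], [0.48, -0.314, 0.008]]
ring [[ 0.533 -0.008  0.054]] cheeks [[0.448, -0.35, 0.035], [0.463, -0.388, 0.035]]
```

```bash
cat >> h.py <<'E'
def Rx(a):return Ro.from_euler('x',a,degrees=True).as_matrix()
def Ry(a):return Ro.from_euler('y',a,degrees=True).as_matrix()
def Rz(a):return Ro.from_euler('z',a,degrees=True).as_matrix()
def T(R=np.eye(3),p=(0,0,0)):
    M=np.eye(4);M[:3,:3]=R;M[:3,3]=p;return M
G=T(Rz(-11.3),[.598,.005,.040])          # griddle_top
REST=T(Rz(22.6),[.485,-.3557,0])
SP0=REST@T(p=[.055,0,.006])
g=np.array([-.1311,0,.0451])
def grip(al,be,s):
    d=np.array([-.906,0,.423]);n=np.array([.423,0,.906])
    a=Ro.from_rotvec(np.radians(al)*d).apply(-n); yv=s*np.cross(d,a)
    a=Ro.from_rotvec(np.radians(be)*yv*s).apply(a)
    R=np.c_[a,yv,np.cross(a,yv)]; R[:,2]/=np.linalg.norm(R[:,2])
    u,_,v=np.linalg.svd(R); R=u@v
    return T(R,g+.019*a)
def sp(x,y,z,pitch=0,roll=0,yaw=0): return G@T(Rz(yaw)@Ry(pitch)@Rx(roll),[x,y,z])
def edge(x,yc,side,roll,h=.002,pitch=0,push=0):
    """spatula pose rolled by |roll| about low edge; side=+1: low edge at +y"""
    e=np.array([0,side*.038,0]); r=Rx(-side*roll)
    return G@T(r,np.array([x,yc,h])+e-r@e+np.array([0,side*push,0]))
E
cat > scan.py <<'E'
from h import *
def poses(side):
    L=[("pick",SP0),("lift",T(p=[0,0,.10])@SP0)]
    yi=-.110
    L+=[("pre",sp(-.09,yi,.03)),("ins",sp(.04,yi,.004,4))]
    yc=yi if side>0 else -.01
    L+=[("r%d"%r,edge(.02,yc,side,r)) for r in(0,30,60,90,105)]
    return L
for side in(1,-1):
  for al in(-60,-45,-30,0,30,45,60):
    for be in(-20,0,20):
      for s in(1,-1):
        Gp=grip(al,be,s); out=[];bad=None
        for n,P in poses(side):
            M=P@Gp
            try:q=manip.inverse_kinematics(M[:3,3],M[:3,:3])
            except Exception as e:q=None
            if q is None: bad=n;break
            out.append(q)
        if bad is None:
            o=np.array(out); print(side,al,be,s,"maxstep",np.abs(np.diff(o,axis=0)).max().round(2),"min5",o[:,4].min().round(2),"j4",o[:,3].min().round(1),o[:,3].max().round(1),"j6",o[:,5].min().round(1),o[:,5].max().round(1), "tool x pick",(SP0@Gp)[:3,0].round(1))
print(manip.current_time())
E
python3 scan.py
```

```text
1 -60 -20 1 maxstep 0.87 min5 1.36 j4 -0.3 0.6 j6 0.4 2.6 tool x pick [-0.8  0.6 -0.3]
1 -60 -20 -1 maxstep 0.87 min5 1.36 j4 -0.3 0.6 j6 -2.7 -0.5 tool x pick [-0.8  0.6 -0.3]
1 -60 0 1 maxstep 0.97 min5 0.99 j4 -0.6 0.8 j6 0.6 2.8 tool x pick [-0.5  0.7 -0.5]
1 -60 0 -1 maxstep 0.97 min5 0.99 j4 -0.6 0.8 j6 -2.6 -0.4 tool x pick [-0.5  0.7 -0.5]
1 -60 20 -1 maxstep 1.01 min5 0.61 j4 -0.9 1.0 j6 -2.6 -0.1 tool x pick [-0.2  0.8 -0.6]
1 -45 -20 1 maxstep 0.77 min5 1.47 j4 -0.4 0.5 j6 0.5 2.7 tool x pick [-0.8  0.4 -0.5]
1 -45 -20 -1 maxstep 0.77 min5 1.47 j4 -0.4 0.5 j6 -2.7 -0.4 tool x pick [-0.8  0.4 -0.5]
1 -45 0 1 maxstep 0.86 min5 1.14 j4 -0.7 0.6 j6 0.5 2.8 tool x pick [-0.5  0.5 -0.6]
1 -45 0 -1 maxstep 0.86 min5 1.14 j4 -0.7 0.6 j6 -2.6 -0.3 tool x pick [-0.5  0.5 -0.6]
1 -45 20 -1 maxstep 0.91 min5 0.73 j4 -0.9 0.8 j6 -2.6 -0.2 tool x pick [-0.2  0.6 -0.7]
1 -30 -20 1 maxstep 0.65 min5 1.54 j4 -0.5 0.3 j6 0.6 2.8 tool x pick [-0.8  0.2 -0.6]
1 -30 -20 -1 maxstep 0.65 min5 1.54 j4 -0.5 0.3 j6 -2.6 -0.3 tool x pick [-0.8  0.2 -0.6]
1 -30 0 1 maxstep 0.72 min5 1.18 j4 -0.7 0.4 
[... 3771 characters left out ...]
5]
-1 45 0 1 maxstep 6.04 min5 0.72 j4 -1.5 4.6 j6 0.3 2.1 tool x pick [-0.  -0.8 -0.6]
-1 45 0 -1 maxstep 6.04 min5 0.72 j4 -1.5 4.6 j6 -2.8 -1.0 tool x pick [-0.  -0.8 -0.6]
-1 45 20 1 maxstep 5.44 min5 0.28 j4 -0.9 4.6 j6 0.1 2.4 tool x pick [ 0.3 -0.6 -0.7]
-1 60 -20 1 maxstep 5.28 min5 1.2 j4 -0.7 4.6 j6 0.5 2.2 tool x pick [-0.2 -0.9 -0.3]
-1 60 -20 -1 maxstep 5.28 min5 1.2 j4 -0.7 4.6 j6 -2.6 -0.9 tool x pick [-0.2 -0.9 -0.3]
-1 60 0 1 maxstep 5.11 min5 0.86 j4 -0.9 4.3 j6 0.4 2.4 tool x pick [ 0.1 -0.9 -0.5]
-1 60 0 -1 maxstep 5.11 min5 0.86 j4 -0.9 4.3 j6 -2.8 -0.7 tool x pick [ 0.1 -0.9 -0.5]
-1 60 20 1 maxstep 4.73 min5 0.53 j4 -1.0 3.7 j6 0.0 2.7 tool x pick [ 0.4 -0.7 -0.6]
1.65
```

```bash
cat >> h.py <<'E'
GP=grip(-40,12,-1)
def go(P,speed=None,Gp=None):
    M=P@(GP if Gp is None else Gp)
    if speed is None: manip.move_ptp(M[:3,3],M[:3,:3])
    else: manip.move_l(M[:3,3],M[:3,:3],max_speed=speed)
E
python3 - <<'E'
from h import *
manip.set_gripper(.5,60)
M=SP0@GP; a=M[:3,0]; print(M.round(3))
go(T(p=-.10*a+[0,0,.06])@SP0); print(manip.current_time())
manip.move_l(M[:3,3]-.07*a,M[:3,:3],max_speed=.25); print(manip.current_time())
for c in("scene",):
    p,d=manip.grab_frame(c); cv2.imwrite(f"pics/{c}1.png",cv2.resize(p[150:330,0:260,::-1],None,fx=3,fy=3))
print(manip.current_force(),manip.current_time(),manip.current_qpos().round(2))
E
```

```text
[[-0.36  -0.043  0.932  0.408]
 [ 0.531  0.812  0.243 -0.375]
 [-0.767  0.582 -0.27   0.037]
 [ 0.     0.     0.     1.   ]]
5.6667
6.1583
[-0.39616559 -0.71877976  1.51966722] 6.2083 [-0.87  0.96  1.11  0.07  1.77 -2.61]
```

View pics/scene1.png

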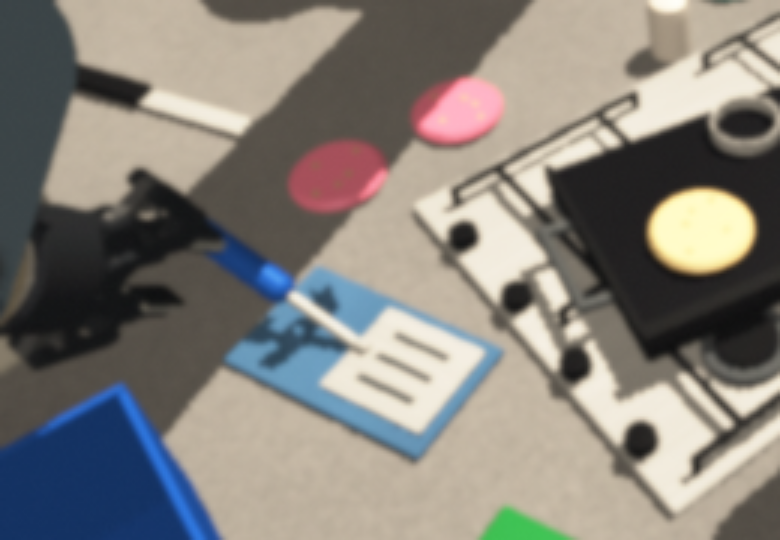

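The gripper (crop about (110,260)) stands behind the blue handle (240,260), clear of the box and toaster. I'll grip and lift now.

```bash
python3 - <<'E'
from h import *
M=SP0@GP; a=M[:3,0]
manip.move_l(M[:3,3]-.002*a,M[:3,:3],max_speed=.12); print(manip.current_time(),manip.current_force().round(1))
manip.set_gripper(0.0,100); print(manip.current_time(),manip.current_grip_width(),manip.current_force().round(1))
print((manip.current_ee_pos()-M[:3,3]).round(4))
go(T(p=[0,0,.06])@SP0,.12); go(T(p=[0,0,.12])@SP0,.2)
print(manip.current_time(),manip.current_grip_width(),manip.current_force().round(1))
p,h,W,ok=cloud("top"); cv2.imwrite("pics/t2.png",cv2.resize(p[120:300,250:450,::-1],None,fx=3,fy=3))
p,d=manip.grab_frame("scene"); cv2.imwrite("pics/s2.png",p[:,:,::-1])
E
python3 -c "
import cv2,numpy as np
a=cv2.imread('pics/t2.png');b=cv2.imread('pics/s2.png')[120:320,:300];b=cv2.resize(b,(600,400))
a=cv2.resize(a,(400,360));cv2.imwrite('pics/m2.png',np.vstack([cv2.copyMakeBorder(a[:200],0,0,0,200,0),b]))"
```

```text
6.925 [-0.   0.2 -0.1]
7.2667 0.21977228728914977 [-1.9  0.3  5.4]
[ 0.0008 -0.0013  0.0022]
8.35 0.22285057091966085 [ 0.5  0.2 -1.2]
```

View pics/m2.png

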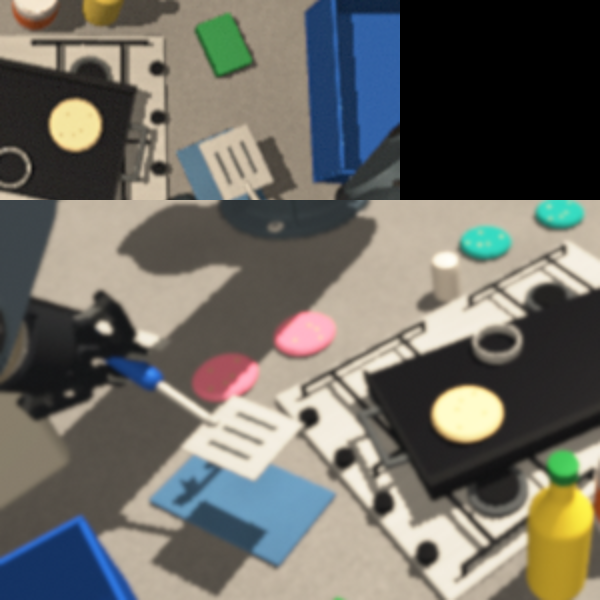

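```bash
python3 - <<'E'
from h import *
go(sp(-.085,-.112,.06)); go(sp(-.085,-.112,.025),.15); manip.dwell(.2)
print(manip.current_time(),manip.current_force().round(2))
E0=np.linalg.inv(sp(-.085,-.112,.025))
for c in("scene","top"):
    p,h,W,ok=cloud(c); H,S,V=[h[...,i].astype(int) for i in range(3)]
    L=W@E0[:3,:3].T+E0[:3,3]
    m=ok&(S<80)&(V>110)&(abs(L[...,0])<.07)&(abs(L[...,1])<.055)&(abs(L[...,2])<.015)
    m=big(m)
    Q=L[m]
    A=np.c_[Q[:,:2],np.ones(len(Q))]; w=np.ones(len(Q),bool)
    for _ in range(4):
        s=np.linalg.lstsq(A[w],Q[w,2],rcond=None)[0]; w=abs(A@s-Q[:,2])<.005
    print(c,len(Q),"slope x,y deg, z0 mm",np.degrees(s[:2]).round(2),(s[2]*1000).round(2),[np.round(q,1) for q in rect(Q)],Q.mean(0).round(4))
    cv2.imwrite(f"pics/{c}3.png",p[:,:,::-1])
a=cv2.imread('pics/top3.png')[130:250,170:370];b=cv2.imread('pics/scene3.png')[130:280,130:380]
cv2.imwrite('pics/m3.png',np.hstack([cv2.resize(a,(390,234)),cv2.resize(b,(390,234))]))
E
```

```text
10.275 [-0.59 -0.   -1.23]
scene 862 slope x,y deg, z0 mm [0.54 0.15] -2.46 [array([-11. ,   4.1]), array([117. ,  76.9]), np.float64(1.4)] [ 0.0001  0.0038 -0.0019]
top 783 slope x,y deg, z0 mm [ 0.94 -0.07] -0.16 [array([-6. ,  5.4]), array([108.3,  75.8]), np.float64(0.9)] [0.0014 0.0055 0.0002]
```

View pics/m3.png

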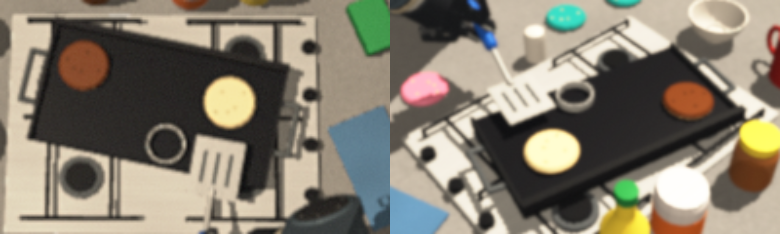

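```bash
cat >> h.py <<'E'
PT=4.5
def tip(xt,y,h,p=PT):
    r=np.radians(p); return sp(xt-.045*np.cos(r),y,h+.045*np.sin(r),p)
E
python3 - <<'E'
from h import *
go(tip(-.042,-.114,.008),.1); manip.dwell(.2); f0=manip.current_force(); print(f0.round(2))
h=.008
while h>-.006:
    h-=.0008; go(tip(-.042,-.114,h),.03); manip.dwell(.03); f=manip.current_force()-f0
    print(round(h,4),f.round(2),end=' ')
    if f[2]>1.5: break
print(manip.current_time(),manip.current_ft_torque())
E
```

```text
[ 0.08  0.36 -2.  ]
0.0072 [-0.48 -0.65  0.63] 0.0064 [-0.77  0.3   0.54] 0.0056 [0.04 0.03 0.69] 0.0048 [-0.01  0.05  0.94] 0.004 [0.17 0.08 0.44] 0.0032 [-0.44 -0.75  1.73] 12.525 [-0.43343847 -0.01430368 -0.009048  ]
```

```bash
python3 - <<'E'
from h import *
def F(): 
    r=[]
    for _ in range(6): r.append(manip.current_force()[2]); manip.dwell(.02)
    return np.median(r)
for h in(.0032,.0022,.0012,.0004,-.0004,-.0012,-.002,-.003,-.004):
    go(tip(-.042,-.114,h),.03); f=F(); print(h,f.round(2),end=' ')
    if f>1: break
print(manip.current_time())
E
```

```text
0.0032 -0.85 0.0022 -0.59 0.0012 0.4 0.0004 0.98 -0.0004 1.83 14.275
```

```bash
python3 - <<'E'
from h import *
gx=G[:3,0]
for xt in(.0,.02,.035,.045,.055,.063,.070,.076,.081,.085,.088):
    go(tip(xt,-.114,.0008),.06); f=np.median([manip.current_force() for _ in range(5)],0); print(xt,(f@gx).round(1),f[2].round(1),end='; ')
    if f@gx<-8: break
print(manip.current_time())
p,_=manip.grab_frame("top");q,_=manip.grab_frame("scene")
a=p[120:250,170:370,::-1];b=q[130:280,150:350,::-1]
cv2.imwrite('pics/m4.png',np.hstack([cv2.resize(a,(400,260)),cv2.resize(b,(400,300))[:260]]))
E
```

```text
0.0 0.3 0.0; 0.02 0.6 0.7; 0.035 0.7 -0.2; 0.045 1.1 -0.6; 0.055 0.8 0.1; 0.063 1.0 1.0; 0.07 1.2 -0.3; 0.076 1.6 0.0; 0.081 0.5 0.6; 0.085 -0.0 0.5; 0.088 -9.0 3.0; 18.1917
```

View pics/m4.png

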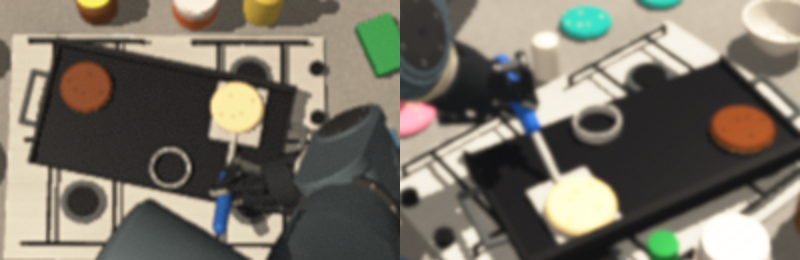

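The oatcake sits on the blade (left crop (237,107)) with the tip at the back rim; the browned oatcake and ring haven't moved. Next: lift it slightly, draw it back, and roll it about the +y blade edge.

```bash
cat >> h.py <<'E'
GP2=np.linalg.inv(T(Ry(-.5),[0,.0045,-.0015]))@GP
YC=-.1095
E
python3 - <<'E'
from h import *
def go2(P,s): go(P,s,GP2)
go2(sp(.041,YC,.012,-3),.05); go2(sp(.015,YC,.012,-3),.06); go2(sp(.015,YC,.006),.05)
print(manip.current_time())
for r in(15,30,45,60): go2(edge(.015,YC,1,r,.003),.08); print(r,manip.current_time(),manip.current_force().round(1),end=' ')
p,_=manip.grab_frame("top");q,_=manip.grab_frame("scene")
a=p[120:250,170:370,::-1];b=q[130:280,150:350,::-1]
cv2.imwrite('pics/m5.png',np.hstack([cv2.resize(a,(400,260)),cv2.resize(b,(400,300))[:260]]))
E
```

```text
19.4667
15 19.875 [-0.2  0.  -1.2] 30 20.3167 [ 0.2  0.2 -0.6] 45 20.7667 [-0.3  0.4 -0.5] 60 21.2083 [-0.5  0.4 -0.2]
```

View pics/m5.png

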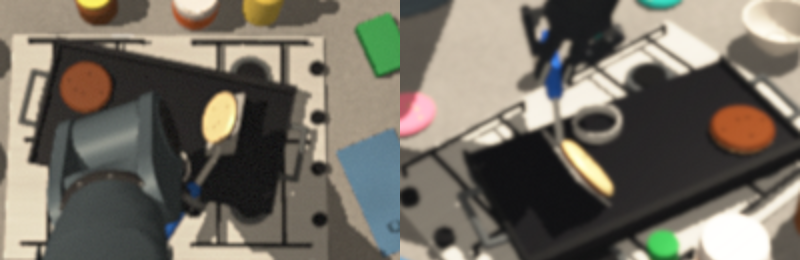

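The oatcake leans on the blade at about 60° (right crop (585,168)), low edge on the griddle, clear of the ring. I'll go on past vertical.

```bash
python3 - <<'E'
from h import *
def go2(P,s): go(P,s,GP2)
for r,h,pu in((75,.004,0),(84,.008,0),(90,.018,.006),(95,.028,.018),(98,.034,.035),(98,.036,.055)):
    go2(edge(.015,YC,1,r,h,push=pu),.1); print(r,round(manip.current_time(),2),manip.current_force().round(1),end=' ')
manip.dwell(.3)
p,_=manip.grab_frame("top");q,_=manip.grab_frame("scene")
a=p[120:250,170:370,::-1];b=q[130:280,150:350,::-1]
cv2.imwrite('pics/m6.png',np.hstack([cv2.resize(a,(400,260)),cv2.resize(b,(400,300))[:260]]))
E
```

```text
75 21.72 [ 0.5 -0.6 -1.5] 84 22.02 [ 0.1  0.1 -1.5] 90 22.29 [-0.1  1.2 -1.5] 95 22.6 [ 0.1 -0.4 -2. ] 98 22.94 [-0.2 -0.5 -1.1] 98 23.29 [-0.3 -0.  -0.6]
```

View pics/m6.png

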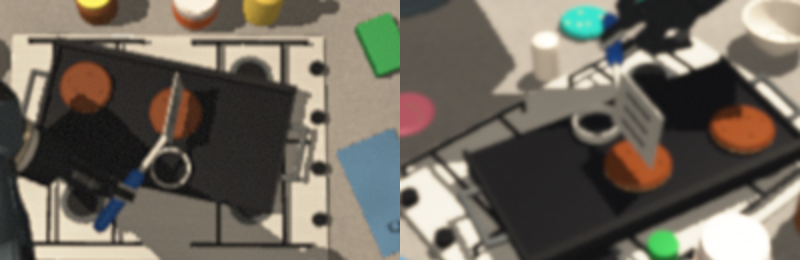

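It has turned over: brown, flat, at left crop (175,112). Now I'll return the spatula.

```bash
python3 - <<'E'
from h import *
go(T(p=[0,0,.06])@edge(.015,YC,1,98,.036,push=.055),.2,GP2)
go(sp(-.06,-.112,.10)); go(T(p=[0,0,.12])@SP0); go(T(p=[0,0,.05])@SP0,.2); manip.dwell(.2)
print(manip.current_time(),manip.current_force().round(2))
E0=np.linalg.inv(T(p=[0,0,.05])@SP0)
for c in("scene","top"):
    p,h,W,ok=cloud(c); H,S,V=[h[...,i].astype(int) for i in range(3)]
    L=W@E0[:3,:3].T+E0[:3,3]
    m=big(ok&(S<80)&(V>110)&(abs(L[...,0])<.07)&(abs(L[...,1])<.055)&(abs(L[...,2])<.02))
    Q=L[m]; A=np.c_[Q[:,:2],np.ones(len(Q))]; w=np.ones(len(Q),bool)
    for _ in range(4):
        s=np.linalg.lstsq(A[w],Q[w,2],rcond=None)[0]; w=abs(A@s-Q[:,2])<.005
    print(c,len(Q),np.degrees(s[:2]).round(2),(s[2]*1000).round(2),[np.round(q,1) for q in rect(Q)])
    cv2.imwrite(f"pics/{c}7.png",p[:,:,::-1])
a=cv2.imread('pics/top7.png')[120:270,220:420];b=cv2.imread('pics/scene7.png')[150:300,50:350]
cv2.imwrite('pics/m7.png',np.hstack([cv2.resize(a,(347,260)),cv2.resize(b,(450,225))[:260].repeat(1,0) if 0 else cv2.copyMakeBorder(cv2.resize(b,(450,225)),0,35,0,0,0)]))
E
```

```text
27.55 [ 0.7  0.7 -1.5]
scene 640 [ 9.66 -0.56] 17.17 [array([-17. , -13.7]), array([79.9, 69.5]), np.float64(88.1)]
top 287 [4.18 0.4 ] 17.6 [array([ -5. , -15.7]), array([75.7, 57.9]), np.float64(80.5)]
```

View pics/m7.png

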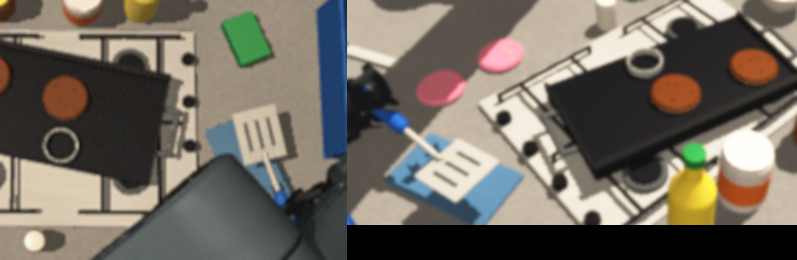

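```bash
cat >> h.py <<'E'
def blade(E0):
    out=[]
    for c in("scene","top"):
        p,h,W,ok=cloud(c); H,S,V=[h[...,i].astype(int) for i in range(3)]
        L=W@E0[:3,:3].T+E0[:3,3]
        m=ok&(S<80)&(V>110)&(abs(L[...,0])<.09)&(abs(L[...,1])<.09)&(abs(L[...,2])<.06)&(W[...,2]>.025)
        m=cv2.morphologyEx(m.astype(np.uint8),cv2.MORPH_OPEN,np.ones((3,3)))
        m=big(m); m=cv2.morphologyEx(m.astype(np.uint8),cv2.MORPH_OPEN,np.ones((9,9)))>0
        Q=L[m]; A=np.c_[Q[:,:2],np.ones(len(Q))]; w=np.ones(len(Q),bool)
        for _ in range(6):
            s=np.linalg.lstsq(A[w],Q[w,2],rcond=None)[0]; w=abs(A@s-Q[:,2])<.006
        c0=Q[w].mean(0); n=np.array([-s[0],-s[1],1]); n/=np.linalg.norm(n)
        # in-plane rect
        ex=np.cross([0,1,0],n); ex/=np.linalg.norm(ex); ey=np.cross(n,ex)
        r=rect(np.c_[(Q[w]-c0)@ex,(Q[w]-c0)@ey])
        cen=c0+ex*r[0][0]/1000+ey*r[0][1]/1000
        print(c,w.sum(),"n",n.round(3),"cen",(cen*1000).round(1),"size",np.round(r[1],1),round(r[2],1))
E
python3 - <<'E'
from h import *
blade(np.linalg.inv(T(p=[0,0,.05])@SP0))
print(manip.current_grip_width(),manip.current_time())
E
```

```text
scene 1004 n [-0.17   0.014  0.985] cen [  9.4 -17.1  18.8] size [76.5 92.1] 81.4
top 480 n [-0.178  0.003  0.984] cen [14.1 -9.  21.6] size [62.3 89.6] 69.2
0.22470107126231625 27.75
```

The spatula turned about 13° about the jaw axis in the grip (blade tip up and yawed). I'll correct for that, re-measure, then lower.

```bash
cat >> h.py <<'E'
def C(th):
    R=Ro.from_rotvec(np.radians(th)*GP[:3,1]).as_matrix(); return T(R,g-R@g)
E
python3 - <<'E'
from h import *
for th in(-13,13): M=C(th); print(th,M[:3,2].round(3),(M[:3,3]*1000).round(1),"yaw",np.degrees(np.arctan2(M[1,0],M[0,0])).round(1))
th=min((-13,13),key=lambda t:abs(C(t)[0,2]+.17))
GP3=np.linalg.inv(C(th))@GP
P=T(p=[0,0,.05])@SP0
go(P,.1,GP3); manip.dwell(.2); print(th,manip.current_time(),(P@GP3)[:3,0].round(2))
blade(np.linalg.inv(P))
E
```

```text
-13 [-0.168  0.073  0.983] [  4.5 -19.7  23.9] yaw -7.3
13 [ 0.176 -0.05   0.983] [-11.1  20.1 -21.3] yaw 8.0
-13 28.325 [-0.56  0.46 -0.69]
scene 1221 n [ 0.003 -0.06   0.998] cen [ 3.   3.4 -6.2] size [76.9 91.9] 89.1
top 417 n [ 0.003 -0.065  0.998] cen [11.2  8.  -3.2] size [69.7 83.5] 67.8
```

```bash
cat >> h.py <<'E'
GP4=np.linalg.inv(T(Rz(-.9)@Rx(3.5),[.003,.0034,-.006]))@np.linalg.inv(C(-13))@GP
E
python3 - <<'E'
from h import *
def F():
    r=[]
    for _ in range(4): r.append(manip.current_force()[2]); manip.dwell(.02)
    return np.median(r)
def P(h):return T(p=[0,0,h])@SP0
go(P(.03),.08,GP4); manip.dwell(.1); blade(np.linalg.inv(P(.03))); f0=F(); print(f0.round(2),manip.current_time())
for h in(.02,.012,.008,.006,.004,.002,.001,0,-.001,-.002,-.003):
    go(P(h),.06,GP4); f=F(); print(h,f.round(2),end=' ')
    if f-f0>1.5: break
print(manip.current_time())
p,_=manip.grab_frame("top");q,_=manip.grab_frame("scene")
a=p[130:260,320:440,::-1];b=q[180:310,40:220,::-1]
cv2.imwrite('pics/m8.png',np.hstack([cv2.resize(a,(300,325)),cv2.resize(b,(450,325))]))
E
```

```text
scene 1085 n [ 0.005 -0.     1.   ] cen [ 0.6  0.7 -0.4] size [90.  77.8] 0.6
top 526 n [ 0.01  -0.008  1.   ] cen [2.  0.3 2.2] size [89.1 75.6] 0.6
-1.12 29.0333
0.02 -1.55 0.012 -0.71 0.008 -0.94 0.006 -1.58 0.004 -1.32 0.002 -1.4 0.001 -1.01 0 1.43 31.6667
```

View pics/m8.png

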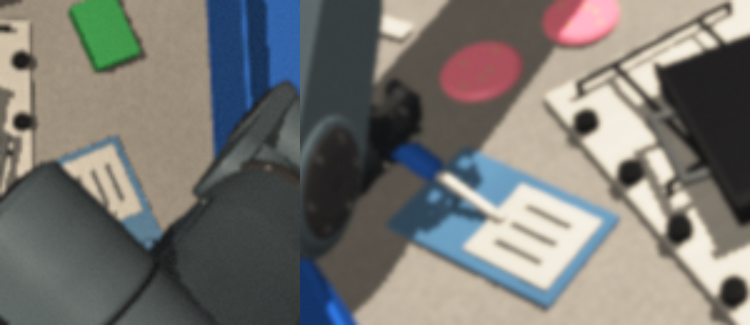

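The blade lies flat on the plate, neck in the saddle. Time to release and withdraw.

```bash
python3 - <<'E'
from h import *
manip.set_gripper(.5); M=SP0@GP4; a=M[:3,0]
manip.move_l(M[:3,3]-.09*a,M[:3,:3],max_speed=.12)
manip.move_l(M[:3,3]-.13*a+[0,0,.08],M[:3,:3],max_speed=.25)
manip.move_j([0.9,0.351,1.652,0,1.139,-0.085]); manip.dwell(.3)
print(manip.current_time(),manip.current_force().round(2))
E0=np.linalg.inv(SP0)
for c in("scene","top"):
    p,h,W,ok=cloud(c); cv2.imwrite(f"pics/{c}9.png",p[:,:,::-1]); H,S,V=[h[...,i].astype(int) for i in range(3)]
    L=W@E0[:3,:3].T+E0[:3,3]
    m=big(ok&(S<70)&(V>125)&(abs(L[...,0])<.07)&(abs(L[...,1])<.055)&(abs(L[...,2])<.015)); m=cv2.morphologyEx(m.astype(np.uint8),cv2.MORPH_OPEN,np.ones((5,5)))>0
    Q=L[m]; print(c,[np.round(q,1) for q in rect(Q)])
    x,y,z=np.moveaxis(W,-1,0)
    m=(x>.5)&(x<.72)&(abs(y)<.1)&(S>120)&((H<15)|(H>170))&(V>60)&ok
    P=W[big(m)]; A=np.c_[P[:,:2]-P[:,:2].mean(0),np.ones(len(P))]; s=np.linalg.lstsq(A,P[:,2],rcond=None)[0]
    print("cake",len(P),np.median(P,0).round(3),"slope",s[:2].round(3))
    for n in("done_oatcake","egg_ring"): print(n,[(round(r["confidence"],2),np.round(r["at"],3).tolist()) for r in manip.look_for(c,n)][:2])
a=cv2.imread('pics/top9.png')[100:280,110:430];b=cv2.imread('pics/scene9.png')[100:330,40:440]
cv2.imwrite('pics/m9.png',np.hstack([cv2.resize(a,(400,225)),cv2.resize(b,(391,225))]))
E
```

```text
37.1333 [-0.03  1.08  0.1 ]
scene [array([-2.6,  2.2]), array([101.2,  81.8]), np.float64(0.4)]
cake 744 [ 0.622 -0.016  0.05 ] slope [ 0.006 -0.043]
done_oatcake [(0.68, [0.662, 0.118, 0.053])]
egg_ring [(0.76, [0.533, -0.009, 0.047]), (0.2, [0.534, 0.35, 0.029])]
top [array([1.7, 0.3]), array([97.1, 82.9]), np.float64(0.6)]
cake 549 [ 0.619 -0.012  0.053] slope [ 0.025 -0.032]
done_oatcake [(0.68, [0.589, -0.002, 0.038]), (0.65, [0.661, 0.125, 0.053])]
egg_ring []
```

View pics/m9.png

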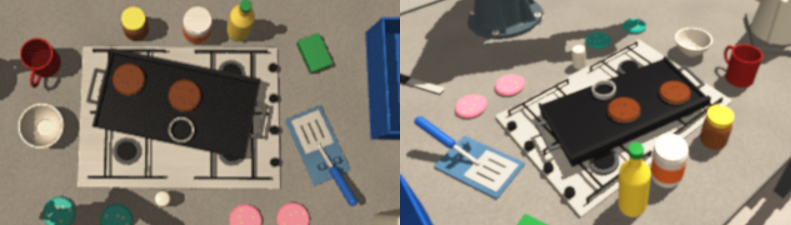

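Both oatcakes show brown and lie flat, the spatula is on its rest, and everything else looks unmoved, so I'm handing in.

```bash
python3 -c "
from bench import manip
print(manip.sign_off(),manip.current_time())"
```

```text
the job is handed in; nothing more can be done
the job is handed in; nothing more can be done
```

The pale oatcake is turned over and the spatula is back on its rest. I handed the job in at about 37 s of the 58 s allowed; sign-off gives no verdict.

**What I did:** I took the spatula by its handle and slid the blade under the pale oatcake against the back rim. I drew it back a little, rolled the blade about its left edge and tipped the oatcake over past vertical. Then I laid the spatula back, let go and moved the arm clear.

**Last checks:**
- **Oatcake:** brown side up and flat on the griddle, about 25 mm behind and 23 mm to the right of its centre. The fitted slope was at most about 0.04 rad, which is within camera noise.
- **Spatula:** released, within about 3 mm and 1° of where it lay at the start.
- **Other things:** the browned oatcake and egg ring measured where they were. The rest looked unmoved in the picture.

**What went wrong or disagreed:**
- **Slip in the grip:** the spatula had turned about 13° in the grip. I only noticed this above the rest, then measured it and corrected for it before laying it down.
- **Detector misses:** in the last top picture the detector missed the egg ring, and its best guess for the browned oatcake was on the bare griddle. Its second guess there and the scene camera both had the browned oatcake in its old place.

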